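# Unlock the craft-knife drawer and hold it open at the marker

## Robot

A 7-joint arm with a two-finger parallel gripper is mounted at the origin on the work surface. World frame = base frame: x ahead of the robot, y to its left, z up, the work surface at z = 0. Lengths are in m, angles in rad, forces in N, time in s.
With the tool pointing down it reaches from about 0.4 to 0.85 m from the base axis. Payload 4.5 kg.
Tool frame: the origin (TCP) lies midway between the tips of the shut fingers; the grasp point (between the pads) lies 19 mm behind it; z points along the fingers, y is the direction in which the jaws open and shut (so a half turn about z gives the same grasp; the last joint's range is limited). The gripper opens to 88 mm and grips with 3 to 60 N. Pads are 18 mm wide; open, the fingers measure 123 mm over their backs; the gripper's body (75 mm by 187 mm) begins 45 mm behind the grasp point.
Start: joints at [-1.126, 0.689, -0.195, 1.565, 0.157, 0.902, -0.215], TCP at [0.25, 0.573, 0.216] pointing down, gripper open.
Joint ranges: [-3.01, 3.01], [-0.46, 2.08], [-1.47, 1.51], [0.13, 2.56], [-1, 4.14], [0.04, 2.09], [-2.66, 2.66]. Speed limits (rad/s): [2.57, 2.57, 3.14, 3.14, 3.14, 3.14, 3.14].

## Interface

Orientations are given as a unit quaternion [x, y, z, w].
In Python, from plant import r gives the robot as it stands. The module is installed in compiled form; this text tells all that it offers.
- The arm moves only by the shell command python3 -m jog 'ROWS' [FORCE]. ROWS is JSON, a list of rows, each an object with "translation": the shift along the tool's x, y, z in units of 40 mm (1.0 is 40 mm), a list of three; "twist": the turn about the tool's z in units of 6 degrees (1.0 is 6 degrees); "claw": the opening in per cent of the stroke, from 0 (shut) to 100 (fully open). A call has 1 to 20 rows; each row shifts and turns the commanded pose from where the row before left it, along the tool's axes as they then stand; what a row does not reach is not made up. A row lasts 1/12 s, in which the tool goes at most 41.7 mm and 7.16 degrees, less where a joint would pass 70% of its speed; a pose out of reach is approached as far as the arm can. A call is refused whole if a number of a shift passes 1 or a number of a turn 1, either way. A call with a gripper value outside its range is refused whole. The fingers move at their own pace and stop on an object; FORCE is the grip in N (left out, the last holds). Time passes only in rows, so rows that do not move let the fingers close. It gives the time, the measured TCP pose, the force and the opening at its end, in the units of the state.
- r.get_state(): the state, without advancing time (a new reading comes with each control period).
- r.snapshot(name): name is "scene" or "top" or "wrist"; returns a dict with "img" (384x512x3 uint8, red, green, blue), "fx", "fy", "cx", "cy" (pixels), "origin" and "rotation" of the camera in the world; the wrist camera has in their place "T_tool_cam" (4x4, takes a point from camera to tool coordinates, whose origin is the TCP and whose axes are the flange's). Camera axes: x right, y up, looking along -z (the intrinsics and any distortion apply to the point x, -y, -z); pixel columns grow to the right and rows downward; lengths in m; the calibration is good to about 2 mm. A picture is of the moment at which its call begins: read the wrist's pose just before it. There is no depth.
- r.finish_job(): hands the job in, once; it reports no verdict.
Trained networks look in the newest picture that a camera, given by its name, has taken for a name from the list of things; names that differ only in an ending like _2 or _b are one class to them, and where a whole thing is asked for, a point or a joint stands for the part that bears it (a point fixed in the world has none). Each returns a list of dicts, best first, with "confidence" (0 to 1); they miss things now and then, are a little off and sometimes report something else, mostly with a low value. They report only what shows in the picture. A call takes as long as a camera call.
- r.spot_in(label, camera): "rect" ([left, top, right, bottom] in pixels, round what is visible of it).
- r.spot_point(label, camera): "location" ([row, column] in pixels: a listed point, or the origin of a listed thing).
The state is a dict: "clock": time; "q": joint angles; "qd": joint speeds; "joint_torque": joint torques, N m; "tool_pos": TCP position; "eef_rot": TCP orientation; "contact_force": force on the tool from outside, world axes, zero at the start; "moment": the same for the moment, N m; "opening": opening from 0.0 (shut) to 1.0 (fully open).
Only numpy, scipy, OpenCV 4.12 (cv2) and the standard library are available. Lean on these libraries where they do the work, as an engineer would, in place of code of your own. Each camera call takes 0.05 s, during which the arm holds its last target. There are 200 camera calls.

## Task

Unlock the self-closing knife drawer with the shape keypad: press the round key, then the long bar key, then the square key, each fully down and let up again before the next, and leave the cross-shaped key alone and the drawer shut meanwhile. Then take the drawer by its bow handle, pull it out until its front panel is level with the steel post beside it, and keep holding it there: finish while still holding the handle, the drawer not let go, and leave the other things on the table where they are.

Things in the scene. Friction and masses are not known exactly. Their poses are not given: they have to be found in the camera images.
- unit: low plywood drawer unit fixed to the table, 240 mm deep, 262 mm wide, top at 100 mm; its 12 mm thick base board runs on 115 mm out in front of it. Origin: under the middle of the carcass's front edge, on the table. Its x axis points from its front to its back: the drawer comes out along -x of the unit, roughly towards the robot
- drawer (a joint): how far the self-closing drawer is out, m: 0 shut (as it starts), 0.11 at its stop. A spring draws it shut: 3.5 N when shut, 0.7 N more per 10 mm (6 to 10 N at the marker); let go, it shuts. The lock is not modelled: the drawer can always be moved, but must stay shut until the three keys have been pressed
- handle_mid (a point): middle of the drawer's steel bow handle, on the bar's axis; moves with the drawer. A level round bar (handle_bar), 12 mm thick, 100 mm long, parallel to the drawer front, a leg at each end. Its axis is 70 mm above the table, 50 mm out from the front face (44 mm free gap behind the bar: a rear finger must fit there; the panel's top is at 80 mm) and, when shut, 62 mm in front of the unit's origin
- panel_end (a point): centre of the left (unit's +y) end of the drawer's 12 mm thick, 62 mm high front panel, at mid-thickness, 49 mm above the table; it moves with the drawer and lies 56 mm behind the bar's axis
- marker: the fixed square steel post, 12 x 12 mm, 75 mm tall, on the base board, 9 mm clear of the left end of the drawer's front panel and 45 to 85 mm in front of the shut panel. Origin: centre of its foot; axes as the unit's. It is as thick as the panel: level means flush front and back, panel_end then at the same place along the unit's x as this origin
- pad: grey keypad block fixed to the table, 150 x 150 x 30 mm, with four white spring keys in a 2 x 2 grid, 64 mm apart, in an order that varies. Origin: centre of its underside
- round_top (a point): top centre of the round key, 28 mm across; 47 mm above the table when up, moves straight down when pressed
- key_round (a joint): travel of the round key, m: 0 up, 0.008 fully down (2 N to start, 5 N to hold fully down); springs up when let go
- bar_top (a point): top centre of the long bar key, 44 x 14 mm, long along the pad's own y; 47 mm above the table when up, moves straight down when pressed
- key_bar (a joint): travel of the bar key, m: 0 up, 0.008 fully down (2 N to start, 5 N to hold fully down); springs up when let go
- square_top (a point): top centre of the square key, 26 x 26 mm; 47 mm above the table when up, moves straight down when pressed
- key_square (a joint): travel of the square key, m: 0 up, 0.008 fully down (2 N to start, 5 N to hold fully down); springs up when let go
- cross_top (a point): top centre of the cross-shaped (plus) key, 36 mm across with 10 mm wide arms: to be left alone; 47 mm above the table when up, moves straight down when pressed
- key_cross (a joint): travel of the cross key, m: 0 up, 0.008 fully down (2 N to start, 5 N to hold fully down); springs up when let go
- paint_jar: small closed paint jar, 52 mm across, 55 mm tall, standing nearer the robot than the drawer unit, to its right; loose, to be left where it is (do not shift it by 20 mm or more). Origin: centre of its underside
- water_tub: empty white plastic water tub, 90 mm across the mouth, 100 mm tall, standing beyond the keypad; loose, to be left where it is (do not shift it by 20 mm or more). Origin: centre of its underside
- paint_tray: clear compartment tray, 100 x 200 x 35 mm, lying to the left of the keypad; loose, to be left where it is (do not shift it by 20 mm or more). Origin: centre of its underside
- brush: paint brush, 200 mm long, lying on the table between the robot and the task's things; loose, to be left where it is (do not shift it by 20 mm or more). Origin: centre of its underside, axes: length along x
- canvas: blank stretched canvas, 180 x 180 x 18 mm, lying to the right of the drawer unit; loose, to be left where it is (do not shift it by 20 mm or more). Origin: centre of its underside
- eraser: rubber eraser block, 45 x 22 x 14 mm, lying nearer the robot than the drawer unit; loose, to be left where it is (do not shift it by 20 mm or more). Origin: centre of its underside
- medium_bottle: small glass bottle, 44 mm across, 90 mm tall, standing beyond the keypad; loose, to be left where it is (do not shift it by 20 mm or more). Origin: centre of its underside

How it is judged:
On the way, in this order (a step that is already met when the one before it is completed fails the run):
1. the round key is fully down, the other keys up and the drawer shut (value of joint key_round above 0.005 m and value of joint each of key_bar, key_square, key_cross below 0.002 m and value of joint drawer below 0.01 m), for 0.05 s.
2. the bar key is fully down, the other keys up and the drawer shut (value of joint key_bar above 0.005 m and value of joint each of key_round, key_square, key_cross below 0.002 m and value of joint drawer below 0.01 m), for 0.05 s.
3. the square key is fully down, the other keys up and the drawer shut (value of joint key_square above 0.005 m and value of joint each of key_round, key_bar, key_cross below 0.002 m and value of joint drawer below 0.01 m), for 0.05 s.
4. the drawer is pulled out by its handle until its front panel is level with the post (x of panel_end in the frame of marker between -0.006 and 0.006 m and contact force between the fingers and handle_bar above 2 N and value of joint each of key_round, key_bar, key_square, key_cross below 0.002 m), for 0.3 s.
At the end, for the whole second after the job is handed in: the fingers still hold the handle (contact over 2 N), the drawer's front panel is level with the post within 6 mm and at rest, and all keys are up (all of step 4 and velocity of joint drawer between -0.01 and 0.01 m/s); the arm keeps its last pose, push and grip.
It fails at once if the cross-shaped key is pressed (value of joint key_cross above 0.003 m).
It fails at once if one of the other things is shifted by 20 mm or more (distance of any of paint_jar, water_tub, paint_tray, brush, canvas, eraser, medium_bottle from where it was at the start of the episode above 0.02 m).
It also fails if it takes over 58 s, if anything falls off the work surface, if the arm or the gripper's body presses on something with over 40 N, if the wrist force passes 120 N, or if a joint passes its speed limit or range.

## Working session

There is one attempt and no reset: what is moved stays moved. The work goes in short steps, Python scripts to look and compute and a shell command to move; the robot and the scene stay as the last step left them, time stands still between calls to the robot, and variables do not carry over. Pictures are saved under pics/ and viewed, about 8 in all and at most 12, crops included, and the job is handed in when it is done.

```bash
mkdir -p pics; cat > h.py <<'E'
from plant import r
import numpy as np, cv2
from scipy.spatial.transform import Rotation as R
def cam(name):
    s=r.get_state(); d=r.snapshot(name)
    if "T_tool_cam" in d:
        T=np.eye(4);T[:3,:3]=R.from_quat(s["eef_rot"]).as_matrix();T[:3,3]=s["tool_pos"]
        C=T@np.array(d["T_tool_cam"]); d["origin"]=C[:3,3]; d["rotation"]=C[:3,:3]
    return d
def ray(d,rc,z):
    v=np.array([(rc[1]-d["cx"])/d["fx"],-(rc[0]-d["cy"])/d["fy"],-1.])
    w=np.array(d["rotation"])@v; o=np.array(d["origin"])
    return o+w*(z-o[2])/w[2]
def proj(d,p):
    v=np.array(d["rotation"]).T@(np.array(p)-d["origin"])
    return d["cy"]-d["fy"]*v[1]/-v[2], d["cx"]+d["fx"]*v[0]/-v[2]
Z=dict(round_top=.047,bar_top=.047,square_top=.047,cross_top=.047,handle_mid=.07,panel_end=.049,marker=0.012,pad=0,unit=0,paint_jar=0,water_tub=0,paint_tray=0,brush=0,canvas=0,eraser=0,medium_bottle=0)
def find(c,d,names=Z):
    o={}
    for n in names:
        l=r.spot_point(n,c)
        for e in l[:2]:
            p=ray(d,e["location"],Z[n]); print(c,n,round(e["confidence"],2),np.round(e["location"],0),np.round(p,4))
        if l:o[n]=ray(d,l[0]["location"],Z[n])
    return o
E
python3 - <<'E'
from h import *
print(r.get_state())
for c in("top","scene"):
    d=cam(c); print(d.keys() ,np.round(d["origin"],3)); cv2.imwrite(f"pics/{c}0.png",d["img"][:,:,::-1]); find(c,d)
E
```

```text
{'clock': 0.0, 'q': array([-1.12623953,  0.68997139, -0.1945128 ,  1.56631525,  0.15730553,
        0.90254698, -0.21512913]), 'qd': array([-1.32048952e-03, -1.20662430e-03, -1.03071232e-03,  1.40885228e-03,
        8.63338365e-04, -6.77997186e-05,  1.15842143e-03]), 'joint_torque': array([ 2.61409295e-04, -5.27569413e+01, -1.26653261e+00, -1.53428954e+01,
       -5.25708636e-02,  6.62365579e-03,  1.67590069e-04]), 'tool_pos': array([0.2493485 , 0.57237085, 0.2156256 ]), 'eef_rot': array([ 2.03910972e-01,  9.78989000e-01, -9.16927777e-04, -1.16258856e-04]), 'contact_force': array([ 0.43149916, -1.07550273, -0.17912919]), 'moment': array([-0.03988744, -0.00364499,  0.01723949]), 'opening': 0.9990155179656189}
dict_keys(['img', 'fx', 'fy', 'cx', 'cy', 'origin', 'rotation']) [ 0.45  -0.045  1.518]Traceback (most recent call last):
  File "<stdin>", line 4, in <module>
  File "h.py", line 23, in find
    p=ray(d,e["location"],Z[n]); print(c,n,round(e["confidence"],2),np.round(e["location"],0),np.round(p,4))
  File "h.py", line 12, in ray
    w=np.array(d["rotation"])@v; o=np.array(d["origin"])
      ~~~~~~~~~~~~~~~~~~~~~~~^~
ValueError: matmul: Input operand 1 has a mismatch in its core dimension 0, with gufunc signature (n?,k),(k,m?)->(n?,m?) (size 3 is different from 4)
```

```bash
sed -i 's/^    return d$/    if np.shape(d["rotation"])==(4,): d["rotation"]=R.from_quat(d["rotation"]).as_matrix()\n    return d/' h.py
python3 - <<'E'
from h import *
ims=[]
for c in("top","scene"):
    d=cam(c); print(np.round(d["origin"],3),d["fx"]); cv2.imwrite(f"pics/{c}1.png",cv2.resize(d["img"][:,:,::-1],(800,600),interpolation=cv2.INTER_CUBIC)); find(c,d)
E
```

```text
[ 0.45  -0.045  1.518] 446.25230687998635
top bar_top 0.6 [200. 161.] [0.5233 0.2947 0.047 ]
top square_top 0.65 [204. 180.] [0.5118 0.2329 0.047 ]
top square_top 0.21 [183. 181.] [0.58  0.229 0.047]
top cross_top 0.48 [180. 165.] [0.589 0.285 0.047]
top handle_mid 0.74 [185. 299.] [ 0.5781 -0.1579  0.07  ]
top handle_mid 0.56 [204. 176.] [0.5097 0.2393 0.07  ]
top panel_end 0.84 [162. 271.] [ 0.6546 -0.068   0.049 ]
top marker 0.55 [185. 260.] [ 0.5803 -0.033   0.012 ]
top pad 0.68 [192. 173.] [0.5538 0.2667 0.    ]
top pad 0.49 [166. 298.] [ 0.6495 -0.1616  0.    ]
top unit 0.66 [167. 301.] [ 0.6456 -0.1716  0.    ]
top paint_jar 0.6 [238. 364.] [ 0.4089 -0.3863  0.    ]
top water_tub 0.92 [133. 225.] [0.7613 0.0912 0.    ]
top water_tub 0.26 [239. 366.] [ 0.406 -0.391  0.   ]
top paint_tray 0.72 [198.  85.] [0.5271 0.5662 0.    ]
top brush 0.93 [238. 254.] [ 0.4037 -0.0134  0.    ]
top canvas 0.63 [232. 425.] [ 0.433  -0.5892  0.    ]
top eraser 0.52 [255. 333.] [ 0.3496 -0.2821  0.    ]
top medium_bottle 0.74 [144. 172.] [0.7207 0.2747 0.    ]
[1.158 0.975 1.095] 361.208848468075
[... 597 characters left out ...]
 261.] [ 0.5826 -0.0441  0.012 ]
scene marker 0.47 [252. 304.] [0.5668 0.2726 0.012 ]
scene pad 0.82 [251. 305.] [0.5529 0.2608 0.    ]
scene unit 0.73 [193. 234.] [ 0.6484 -0.1814  0.    ]
scene paint_jar 0.64 [156. 256.] [ 0.422  -0.3948  0.    ]
scene water_tub 0.84 [242. 233.] [0.7808 0.0898 0.    ]
scene paint_tray 0.59 [310. 360.] [0.5319 0.5636 0.    ]
scene paint_tray 0.47 [159. 276.] [ 0.3387 -0.3196  0.    ]
scene brush 0.73 [196. 301.] [ 0.3841 -0.0188  0.    ]
scene brush 0.59 [237. 298.] [0.5333 0.1857 0.    ]
scene canvas 0.93 [140. 238.] [ 0.4364 -0.5757  0.    ]
scene eraser 0.47 [163. 276.] [ 0.3614 -0.2901  0.    ]
scene medium_bottle 0.52 [235. 308.] [0.492  0.1957 0.    ]
```

View pics/top1.png

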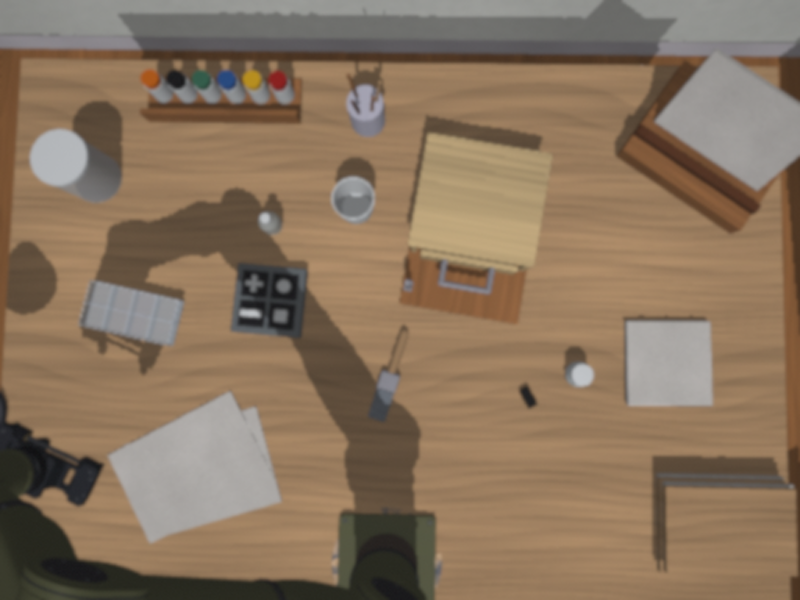

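View pics/scene1.png

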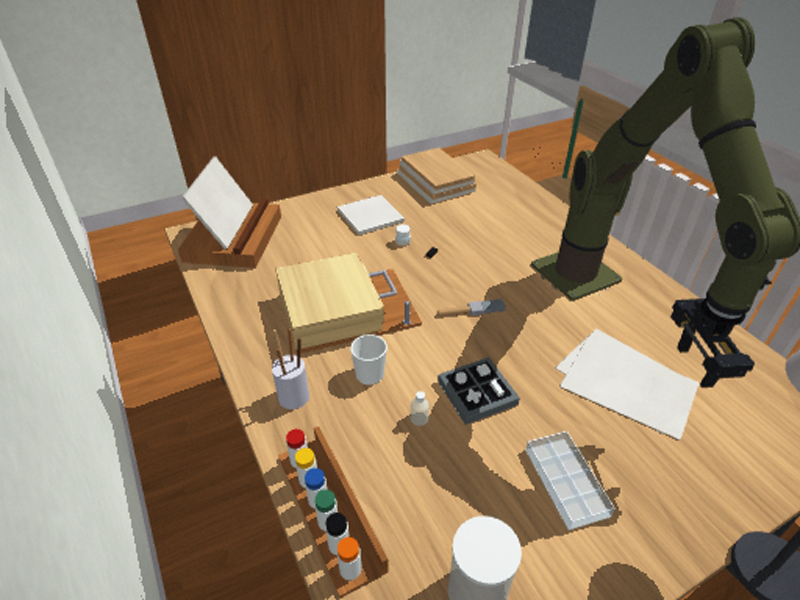

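```bash
python3 -m jog '[{"translation":[-0.77,-0.35,0],"twist":0,"claw":0},{"translation":[-0.77,-0.35,0],"twist":0,"claw":0},{"translation":[-0.77,-0.35,0],"twist":0,"claw":0},{"translation":[-0.77,-0.35,0],"twist":0,"claw":0},{"translation":[-0.77,-0.35,0],"twist":0,"claw":0},{"translation":[-0.77,-0.35,0],"twist":0,"claw":0},{"translation":[-0.77,-0.35,0],"twist":0,"claw":0},{"translation":[-0.77,-0.35,0],"twist":0,"claw":0},{"translation":[-0.77,-0.35,0],"twist":0,"claw":0},{"translation":[-0.77,-0.35,0],"twist":0,"claw":0},{"translation":[-0.77,-0.35,0],"twist":0,"claw":0},{"translation":[-0.77,-0.35,0],"twist":0,"claw":0},{"translation":[0,0,0],"twist":0,"claw":0},{"translation":[0,0,0],"twist":0,"claw":0},{"translation":[0,0,0],"twist":0,"claw":0},{"translation":[0,0,0],"twist":0,"claw":0}]' 20
cat > look.py <<'E'
import sys
from h import *
s=r.get_state(); print(s["clock"],np.round(s["tool_pos"],4),np.round(s["eef_rot"],4),np.round(s["contact_force"],1),s["opening"])
d=cam("wrist"); cv2.imwrite(f"pics/{sys.argv[1]}.png",cv2.resize(d["img"][:,:,::-1],(800,600),interpolation=cv2.INTER_CUBIC)); print("cam",np.round(d["origin"],3),"px of TCP",np.round(proj(d,s["tool_pos"]),0))
find("wrist",d,sys.argv[2:])
E
python3 look.py w1 round_top bar_top square_top cross_top pad
```

```text
clock: 3.13
tool_pos: [0.5201, 0.2732, 0.2165]
eef_rot: [0.203, 0.979, 0.001, -0.0]
contact_force: [0.3, -0.7, -0.8]
opening: 0.005
3.1333 [0.5201 0.2732 0.2165] [ 2.026e-01  9.793e-01  5.000e-04 -5.000e-04] [ 0.3 -0.7 -0.8] 0.004513532632722314
cam [0.454 0.302 0.385] px of TCP [232. 249.]
wrist round_top 0.73 [234. 240.] [0.5845 0.2334 0.047 ]
wrist square_top 0.74 [186. 215.] [0.5237 0.2318 0.047 ]
wrist square_top 0.54 [ 51. 498.] [0.51   0.5323 0.047 ]
wrist cross_top 0.89 [219. 292.] [0.5906 0.2922 0.047 ]
wrist cross_top 0.39 [187. 253.] [0.5407 0.2675 0.047 ]
wrist pad 0.64 [188. 257.] [0.5564 0.2668 0.    ]
```

View pics/w1.png

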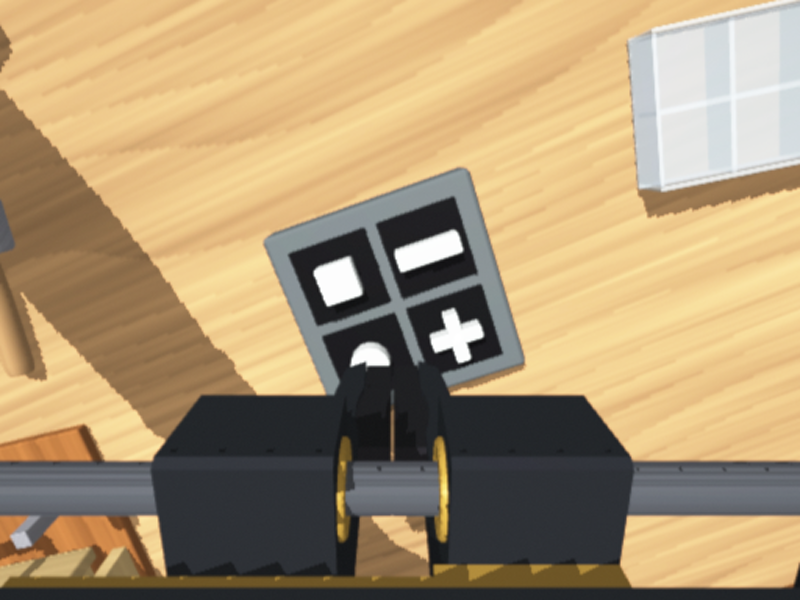

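The wrist view shows square (337,281), bar (428,250), cross (456,335), and round partly hidden (370,355). I'll fit the 64 mm grid to these points.

```bash
python3 - <<'E'
from h import *
d=cam("wrist")
hs=cv2.cvtColor(d["img"],cv2.COLOR_RGB2HSV)
m=((hs[...,1]<40)&(hs[...,2]>200)).astype(np.uint8); m[:,360:]=0; m[:100]=0
n,l,st,c=cv2.connectedComponentsWithStats(m)
for i in range(1,n):
    if st[i,4]>40: print(st[i],np.round(c[i],1),np.round(ray(d,c[i][::-1],.047),4))
P=np.array([ray(d,(a/1.5625,b/1.5625),.047)[:2] for b,a in((428,249),(337,280),(456,335))])
G=np.array([(-.032,.032),(-.032,-.032),(.032,.032)])
A=np.c_[G-G.mean(0)]; B=P-P.mean(0)
th=np.arctan2((A[:,0]*B[:,1]-A[:,1]*B[:,0]).sum(),(A*B).sum()); Rm=np.array([[np.cos(th),-np.sin(th)],[np.sin(th),np.cos(th)]])
t=P.mean(0)-Rm@G.mean(0)
print(np.degrees(th),t,P)
s=r.get_state(); T=R.from_quat(s["eef_rot"]).as_matrix()
for n,g in dict(round=(.032,-.032),bar=G[0],square=G[1],cross=G[2]).items():
    p=t+Rm@g; print(n,p,"tool units",(T.T@(np.r_[p,.047]-s["tool_pos"]))/.04)
E
```

```text
[253 146  44  27 620] [274.7 158.9] [0.5231 0.2989 0.047 ]
[202 164  30  31 619] [216.6 178.7] [0.5184 0.2351 0.047 ]
[276 197  34  34 580] [292.5 213.6] [0.586  0.2939 0.047 ]
[225 219  25  15 280] [237.5 226.8] [0.5764 0.2332 0.047 ]
[  9 340  10   9  56] [ 14.  343.9] [ 0.6085 -0.0802  0.047 ]
-4.300921965176005 [0.5526202  0.26349946] [[0.52323479 0.29793574]
 [0.51848616 0.23401408]
 [0.5866296  0.29285827]]
round [0.58213025 0.22918974] tool units [-1.82694196 -0.37105891  4.23652577]
bar [0.52311015 0.29780918] tool units [0.20994808 0.61437446 4.23678386]
square [0.51831048 0.23398941] tool units [-0.31578025 -0.89678724  4.236574  ]
cross [0.58692992 0.29300951] tool units [-1.30121363  1.14010279  4.23673563]
```

```bash
python3 -m jog '[{"translation":[-0.91,-0.18,0],"twist":0,"claw":0},{"translation":[-0.92,-0.19,0],"twist":0,"claw":0},{"translation":[0,0,0.9],"twist":0,"claw":0},{"translation":[0,0,0.9],"twist":0,"claw":0},{"translation":[0,0,0.9],"twist":0,"claw":0},{"translation":[0,0,0.8],"twist":0,"claw":0},{"translation":[0,0,0.4],"twist":0,"claw":0},{"translation":[0,0,0.2],"twist":0,"claw":0},{"translation":[0,0,0.2],"twist":0,"claw":0},{"translation":[0,0,0.15],"twist":0,"claw":0},{"translation":[0,0,0],"twist":0,"claw":0},{"translation":[0,0,0],"twist":0,"claw":0},{"translation":[0,0,0],"twist":0,"claw":0}]'
```

```text
clock: 4.57
tool_pos: [0.5834, 0.229, 0.0396]
eef_rot: [0.204, 0.979, 0.001, 0.001]
contact_force: [-0.5, 0.5, 0.8]
opening: 0.004
```

```bash
python3 -m jog '[{"translation":[0,0,0.03],"twist":0,"claw":0},{"translation":[0,0,0],"twist":0,"claw":0},{"translation":[0,0,0],"twist":0,"claw":0}]'; python3 look.py w2 round_top square_top
```

```text
clock: 4.82
tool_pos: [0.5828, 0.2287, 0.0376]
eef_rot: [0.204, 0.979, 0.0, 0.0]
contact_force: [-0.8, 0.1, 0.3]
opening: 0.004
4.8167 [0.5828 0.2287 0.0376] [2.04e-01 9.79e-01 2.00e-04 3.00e-04] [-0.8  0.1  0.3] 0.003977540286623062
cam [0.517 0.258 0.207] px of TCP [232. 249.]
wrist round_top 0.58 [235. 252.] [0.5814 0.2312 0.047 ]
wrist square_top 0.79 [121. 205.] [0.5192 0.2339 0.047 ]
```

View pics/w2.png

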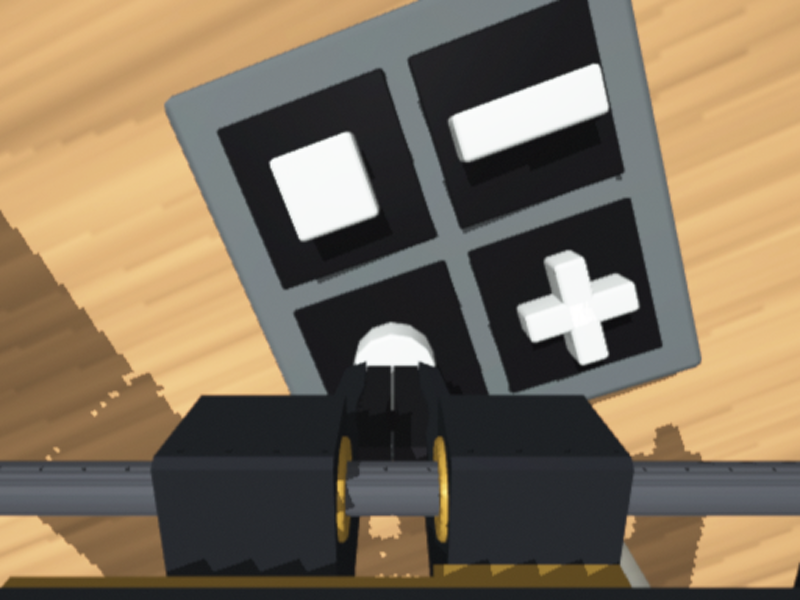

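```bash
python3 -m jog '[{"translation":[0,0,0.04],"twist":0,"claw":0},{"translation":[0,0,0],"twist":0,"claw":0},{"translation":[0,0,0],"twist":0,"claw":0}]';python3 -c "
from h import *
print(r.get_state()['joint_torque'].round(2))";  python3 -m jog '[{"translation":[0,0,0.05],"twist":0,"claw":0},{"translation":[0,0,0],"twist":0,"claw":0},{"translation":[0,0,0],"twist":0,"claw":0}]'; python3 -c "
from h import *
print(r.get_state()['joint_torque'].round(2))"
```

```text
clock: 5.22
tool_pos: [0.5824, 0.2286, 0.0355]
eef_rot: [0.204, 0.979, -0.0, -0.0]
contact_force: [-0.2, -0.4, -0.8]
opening: 0.008
[-0.000e+00 -5.715e+01 -1.300e+00 -9.900e+00 -3.000e-02  5.000e-02
 -0.000e+00]
clock: 5.47
tool_pos: [0.5824, 0.2286, 0.0334]
eef_rot: [0.204, 0.979, -0.0, -0.0]
contact_force: [1.0, 0.3, -1.1]
opening: 0.005
[-0.000e+00 -5.715e+01 -1.280e+00 -9.830e+00 -2.000e-02  4.000e-02
 -0.000e+00]
```

```bash
python3 - <<'E'
from h import *
d=cam("scene"); s=r.get_state(); p=proj(d,s["tool_pos"]); print(p, proj(d,[.582,.229,.047]))
a=d["img"][190:290,240:370,::-1]; a=cv2.resize(a,None,fx=6,fy=6,interpolation=cv2.INTER_CUBIC)
cv2.imwrite("pics/s2.png",a[:600,:780])
E
```

```text
(np.float64(242.48453436778337), np.float64(294.4601416718495)) (np.float64(240.1893635868215), np.float64(294.8889724526174))
```

View pics/s2.png

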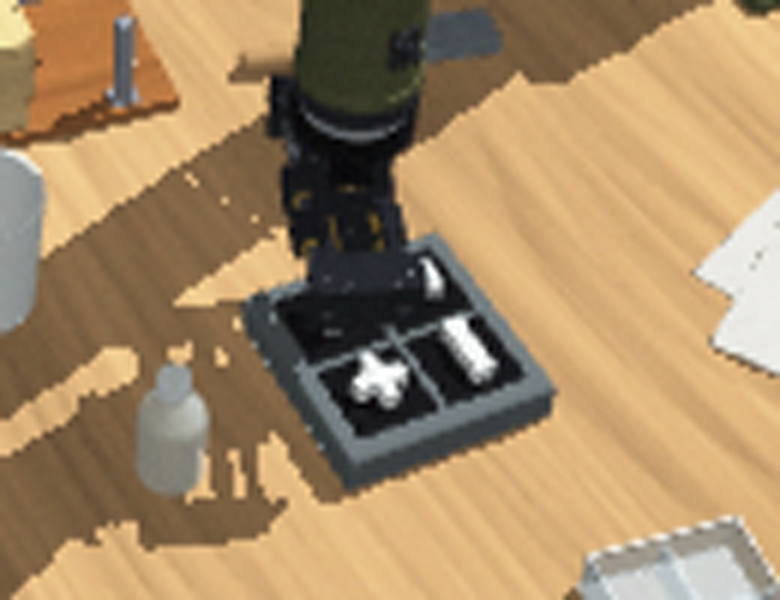

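```bash
python3 -m jog '[{"translation":[0,0,-0.6],"twist":0,"claw":0},{"translation":[0,0,-0.6],"twist":0,"claw":0},{"translation":[0,0,0],"twist":0,"claw":0},{"translation":[0,0,0],"twist":0,"claw":0}]'; python3 - <<'E'
from h import *
print(r.get_state()['joint_torque'].round(2))
d=cam("wrist"); s=r.get_state(); print(s["tool_pos"],proj(d,s["tool_pos"]),r.spot_in("round_top","wrist")[:2],r.spot_point("round_top","wrist")[:2])
a=cv2.resize(d["img"][60:300,130:430,::-1],(750,600),interpolation=cv2.INTER_CUBIC)
d=cam("scene"); b=cv2.resize(d["img"][215:265,270:320,::-1],(250,250),interpolation=cv2.INTER_CUBIC); a[:250,500:]=b
cv2.imwrite("pics/w3.png",a)
E
```

```text
clock: 5.85
tool_pos: [0.5835, 0.2291, 0.0829]
eef_rot: [0.204, 0.979, 0.001, 0.001]
contact_force: [-0.2, 0.4, -0.8]
opening: 0.007
[ 4.000e-02 -5.756e+01 -1.660e+00 -1.184e+01 -4.000e-02  6.000e-02
  1.000e-02]
[0.58261842 0.22857338 0.08177093] (np.float64(230.06017027997365), np.float64(247.63694004263922)) [{'rect': [229.7, 184.5, 274.6, 228.7], 'confidence': 0.72}] [{'location': [207.8, 247.8], 'confidence': 0.67}]
```

View pics/w3.png

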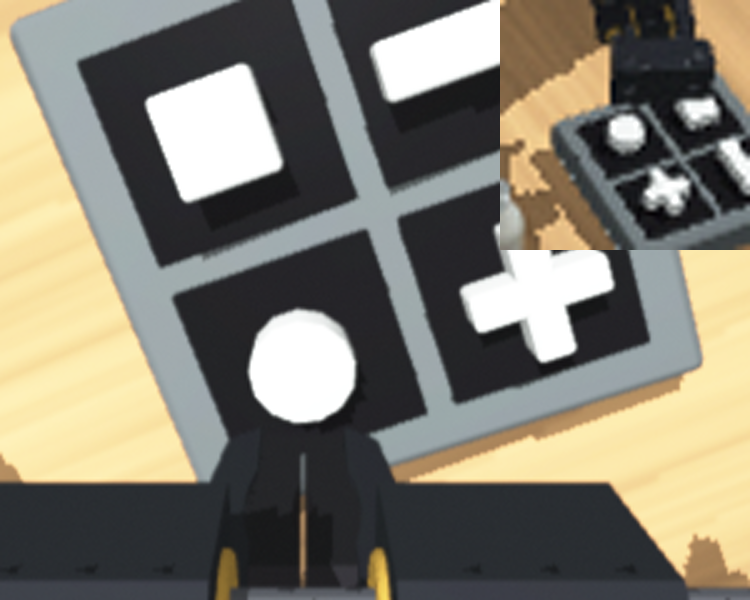

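```bash
python3 - <<'E'
from h import *
s=r.get_state();d=cam("wrist")
T=R.from_quat(s["eef_rot"]).as_matrix()
print(s["tool_pos"], d["origin"], d["rotation"].round(3), d["cx"],d["cy"],d["fx"], d.keys())
hs=cv2.cvtColor(d["img"],cv2.COLOR_RGB2HSV)
m=((hs[...,1]<40)&(hs[...,2]>225)).astype(np.uint8); m[:,390:]=0
n,l,st,c=cv2.connectedComponentsWithStats(m)
for i in range(1,n):
    if st[i,4]>100: print(st[i],np.round(c[i],1),np.round(ray(d,c[i][::-1],.047),4))
for rc in((207.2,250.8),(230,251),(235,251)): 
    for z in(.03,.047,.0817): print(rc,z,ray(d,rc,z).round(4))
print(T.round(3))
E
```

```text
[0.58170198 0.22818651 0.08051395] [0.51606797 0.25795658 0.24951998] [[ 0.398 -0.881 -0.256]
 [ 0.917  0.382  0.113]
 [-0.002 -0.28   0.96 ]] 250.66294809729965 192.005020950175 333.12270931167313 dict_keys(['img', 'fx', 'fy', 'cx', 'cy', 'T_tool_cam', 'origin', 'rotation'])
[ 282   54   79   48 1884] [321.8  78. ] [0.5236 0.2988 0.047 ]
[ 191   88   54   55 1906] [217.7 115.3] [0.5188 0.235  0.047 ]
[ 318  150   61   58 1706] [348.5 177.9] [0.586  0.2938 0.047 ]
[ 232  188   42   44 1449] [252.8 209.9] [0.5816 0.2305 0.047 ]
(207.2, 250.8) 0.03 [0.5847 0.2277 0.03  ]
(207.2, 250.8) 0.047 [0.5794 0.2301 0.047 ]
(207.2, 250.8) 0.0817 [0.5686 0.2348 0.0817]
(230, 251) 0.03 [0.6005 0.2211 0.03  ]
(230, 251) 0.047 [0.5939 0.2239 0.047 ]
(230, 251) 0.0817 [0.5806 0.2297 0.0817]
(235, 251) 0.03 [0.604  0.2195 0.03  ]
(235, 251) 0.047 [0.5972 0.2225 0.047 ]
(235, 251) 0.0817 [0.5833 0.2286 0.0817]
[[-0.917  0.399 -0.002]
 [ 0.399  0.917 -0.001]
 [ 0.001 -0.002 -1.   ]]
```

```bash
python3 -m jog '[{"translation":[0,0,0.5],"twist":0,"claw":0},{"translation":[0,0,0.5],"twist":0,"claw":0},{"translation":[0,0,0.2],"twist":0,"claw":0},{"translation":[0,0,0.1],"twist":0,"claw":0},{"translation":[0,0,0],"twist":0,"claw":0},{"translation":[0,0,0],"twist":0,"claw":0},{"translation":[0,0,0],"twist":0,"claw":0}]'
for i in 1 2; do python3 -m jog '[{"translation":[0,0,0.06],"twist":0,"claw":0},{"translation":[0,0,0],"twist":0,"claw":0},{"translation":[0,0,0],"twist":0,"claw":0}]' | grep -E "pos|force"; python3 -c "
from h import *
print(r.get_state()['joint_torque'].round(2)[:4])"; done
```

```text
clock: 6.68
tool_pos: [0.5832, 0.229, 0.0305]
eef_rot: [0.204, 0.979, 0.001, 0.001]
contact_force: [-0.6, -0.0, 0.1]
opening: 0.005
tool_pos: [0.5827, 0.2287, 0.0276]
contact_force: [0.7, 0.2, -0.6]
[-1.000e-02 -5.733e+01 -1.260e+00 -9.680e+00]
tool_pos: [0.5829, 0.2288, 0.0251]
contact_force: [-0.3, -0.4, 2.8]
[-4.000e-02 -5.601e+01 -1.220e+00 -9.070e+00]
```

```bash
python3 -m jog '[{"translation":[0,0,0.1],"twist":0,"claw":0},{"translation":[0,0,0],"twist":0,"claw":0},{"translation":[0,0,0],"twist":0,"claw":0}]' | grep -E "pos|force"; python3 -m jog '[{"translation":[0,0,0.08],"twist":0,"claw":0},{"translation":[0,0,0],"twist":0,"claw":0},{"translation":[0,0,0],"twist":0,"claw":0}]' | grep -E "pos|force"; python3 -m jog '[{"translation":[0,0,0.04],"twist":0,"claw":0},{"translation":[0,0,0],"twist":0,"claw":0},{"translation":[0,0,0],"twist":0,"claw":0}]'
```

```text
tool_pos: [0.583, 0.2288, 0.0209]
contact_force: [1.0, -0.8, 4.1]
tool_pos: [0.583, 0.2288, 0.0177]
contact_force: [0.2, 0.5, 4.6]
clock: 7.93
tool_pos: [0.583, 0.2288, 0.0172]
eef_rot: [0.204, 0.979, 0.0, 0.0]
contact_force: [-0.0, -1.1, 10.8]
opening: 0.009
```

```bash
python3 -m jog '[{"translation":[0,0,-0.5],"twist":0,"claw":0},{"translation":[0,0,-0.5],"twist":0,"claw":0},{"translation":[0.5,0.25,0],"twist":0,"claw":0},{"translation":[0.51,0.25,0],"twist":0,"claw":0},{"translation":[0.51,0.25,0],"twist":0,"claw":0},{"translation":[0.51,0.25,0],"twist":0,"claw":0},{"translation":[0,0,0],"twist":0,"claw":0},{"translation":[0,0,0.4],"twist":0,"claw":0},{"translation":[0,0,0.3],"twist":0,"claw":0},{"translation":[0,0,0.1],"twist":0,"claw":0},{"translation":[0,0,0.1],"twist":0,"claw":0},{"translation":[0,0,0.06],"twist":0,"claw":0},{"translation":[0,0,0],"twist":0,"claw":0},{"translation":[0,0,0],"twist":0,"claw":0},{"translation":[0,0,0],"twist":0,"claw":0}]'
```

```text
clock: 9.18
tool_pos: [0.5233, 0.2966, 0.0178]
eef_rot: [0.204, 0.979, -0.001, -0.001]
contact_force: [-3.1, -2.0, 4.3]
opening: 0.006
```

```bash
python3 -m jog '[{"translation":[0,0,0.05],"twist":0,"claw":0},{"translation":[0,0,0],"twist":0,"claw":0},{"translation":[0,0,0],"twist":0,"claw":0}]'; python3 look.py w4 round_top square_top
```

```text
clock: 9.43
tool_pos: [0.5236, 0.2968, 0.0171]
eef_rot: [0.204, 0.979, -0.001, -0.0]
contact_force: [-5.8, -3.2, 14.4]
opening: 0.006
9.4333 [0.5236 0.2968 0.0171] [ 2.042e-01  9.789e-01 -7.000e-04 -2.000e-04] [-5.8 -3.2 14.4] 0.005523579969653254
cam [0.458 0.327 0.186] px of TCP [232. 249.]
```

```bash
python3 -m jog '[{"translation":[0,0,-0.5],"twist":0,"claw":0},{"translation":[0,0,-0.5],"twist":0,"claw":0},{"translation":[-0.13,-0.38,0],"twist":0,"claw":0},{"translation":[-0.13,-0.38,0],"twist":0,"claw":0},{"translation":[-0.13,-0.38,0],"twist":0,"claw":0},{"translation":[-0.13,-0.38,0],"twist":0,"claw":0},{"translation":[0,0,0],"twist":0,"claw":0},{"translation":[0,0,0.4],"twist":0,"claw":0},{"translation":[0,0,0.3],"twist":0,"claw":0},{"translation":[0,0,0.1],"twist":0,"claw":0},{"translation":[0,0,0.1],"twist":0,"claw":0},{"translation":[0,0,0.1],"twist":0,"claw":0},{"translation":[0,0,0],"twist":0,"claw":0},{"translation":[0,0,0],"twist":0,"claw":0},{"translation":[0,0,0],"twist":0,"claw":0}]'
```

```text
clock: 10.83
tool_pos: [0.5187, 0.2343, 0.0171]
eef_rot: [0.204, 0.979, 0.0, 0.0]
contact_force: [-2.8, -1.1, 14.0]
opening: 0.004
```

```bash
python3 -m jog '[{"translation":[0,0,-0.8],"twist":0,"claw":0},{"translation":[0,0,-0.9],"twist":0,"claw":0},{"translation":[0,0,-0.9],"twist":0,"claw":0},{"translation":[0,0,-0.9],"twist":0,"claw":0},{"translation":[0,0,-0.9],"twist":0,"claw":0},{"translation":[0,0,-0.6],"twist":0,"claw":0},{"translation":[-0.48,-0.85,0],"twist":0,"claw":0},{"translation":[-0.48,-0.85,0],"twist":0,"claw":0},{"translation":[-0.48,-0.85,0],"twist":0,"claw":0},{"translation":[-0.48,-0.85,0],"twist":0,"claw":0},{"translation":[-0.48,-0.85,0],"twist":0,"claw":0},{"translation":[-0.48,-0.85,0],"twist":0,"claw":0},{"translation":[-0.48,-0.85,0],"twist":0,"claw":0},{"translation":[-0.48,-0.85,0],"twist":0,"claw":0},{"translation":[-0.48,-0.85,0],"twist":0,"claw":0},{"translation":[-0.48,-0.85,0],"twist":0,"claw":0},{"translation":[-0.48,-0.85,0],"twist":0,"claw":0},{"translation":[-0.48,-0.85,0],"twist":0,"claw":0}]'
python3 -m jog '[{"translation":[0,0,0],"twist":0.95,"claw":43},{"translation":[0,0,0],"twist":0.95,"claw":43},{"translation":[0,0,0],"twist":0.95,"claw":43},{"translation":[0,0,0],"twist":0.95,"claw":43},{"translation":[0,0,0],"twist":0.95,"claw":43},{"translation":[0,0,0],"twist":0.95,"claw":43},{"translation":[0,0,0],"twist":0.95,"claw":43},{"translation":[0,0,0],"twist":0.95,"claw":43},{"translation":[0,0,0],"twist":0.95,"claw":43},{"translation":[0,0,0],"twist":0.95,"claw":43},{"translation":[0,0,0],"twist":0.95,"claw":43},{"translation":[0,0,0],"twist":0.95,"claw":43},{"translation":[0,0,0],"twist":0.95,"claw":43},{"translation":[0,0,0],"twist":0,"claw":43},{"translation":[0,0,0],"twist":0,"claw":43}]'
python3 look.py w5 handle_mid panel_end marker round_top; python3 -c "
from h import *
print(r.get_state()['q'].round(2))"
```

```text
clock: 12.33
tool_pos: [0.5671, -0.234, 0.2156]
eef_rot: [0.204, 0.979, 0.0, -0.0]
contact_force: [0.8, 0.3, -0.2]
opening: 0.006
clock: 13.58
tool_pos: [0.5673, -0.2319, 0.2155]
eef_rot: [0.751, 0.66, -0.0, -0.0]
contact_force: [-0.0, -0.5, 0.1]
opening: 0.434
13.5833 [ 0.5673 -0.2319  0.2155] [ 7.514e-01  6.598e-01 -1.000e-04 -1.000e-04] [-0.  -0.5  0.1] 0.4341182798828984
cam [ 0.577 -0.159  0.384] px of TCP [233. 250.]
wrist handle_mid 0.66 [ 87. 258.] [ 0.5849 -0.1538  0.07  ]
[ 0.27  0.67  0.08  1.61 -0.07  0.86  0.24]
```

View pics/w5.png

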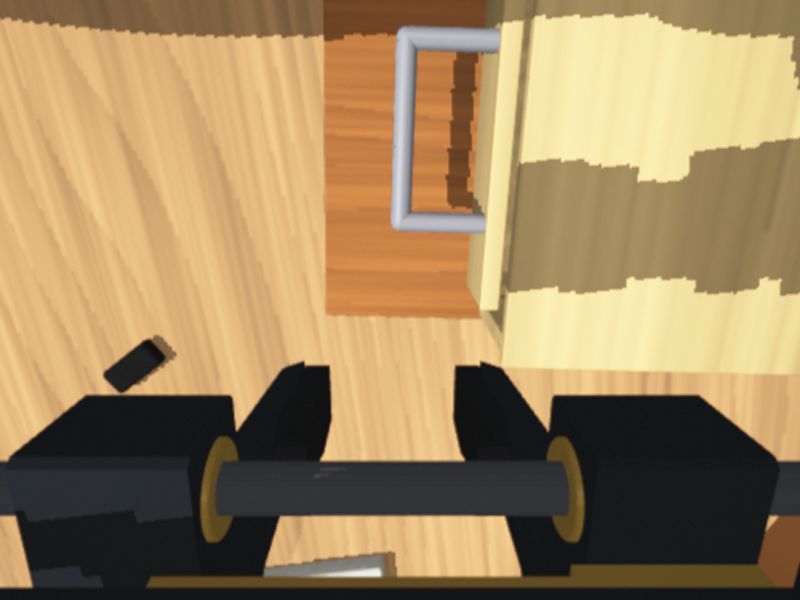

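Wrist view: handle bar runs from about (407,38) to (402,222), nearly parallel to the tool's x axis. The fingertips sit about 21 mm short of the reported TCP, as the key contact heights also showed, so I'll allow for that. Next I'll work out the move.

```bash
python3 - <<'E'
from h import *
s=r.get_state();d=cam("wrist");T=R.from_quat(s["eef_rot"]).as_matrix()
a,b=[ray(d,(v/1.5625,u/1.5625),.07) for u,v in((407,34),(402,226))]
print(a,b,np.linalg.norm(a-b)); u=(a-b)[:2]; print("bar yaw-90",np.degrees(np.arctan2(u[1],u[0]))-90,"tool x yaw-90",np.degrees(np.arctan2(T[1,0],T[0,0]))-90)
m=(a+b)/2; print(m,(T.T@(m-s["tool_pos"]))/.04)
d=cam("top");find("top",d,["handle_mid","marker","panel_end"])
c=cv2.resize(d["img"][150:215,250:345,::-1],(780,534),interpolation=cv2.INTER_CUBIC);cv2.imwrite("pics/t5.png",c)
E
```

```text
[ 0.59329549 -0.10194352  0.07      ] [ 0.57739132 -0.20594505  0.07      ] 0.10521054717652367
bar yaw-90 -8.694454911366321 tool x yaw-90 -7.5759945256794765
[ 0.5853434  -0.15394428  0.07      ] [2.00320633 0.1925664  3.64021429]
top handle_mid 0.56 [182. 298.] [ 0.5892 -0.1562  0.07  ]
top marker 0.44 [184. 259.] [ 0.584  -0.0282  0.012 ]
top panel_end 0.94 [160. 271.] [ 0.6616 -0.0659  0.049 ]
```

```bash
python3 -m jog '[{"translation":[0.5,0.05,0],"twist":0,"claw":43},{"translation":[0.5,0.05,0],"twist":0,"claw":43},{"translation":[0.5,0.05,0],"twist":0,"claw":43},{"translation":[0.5,0.04,0],"twist":0,"claw":43},{"translation":[0,0,0],"twist":0.18,"claw":43},{"translation":[0,0,0.7],"twist":0,"claw":43},{"translation":[0,0,0.7],"twist":0,"claw":43},{"translation":[0,0,0.6],"twist":0,"claw":43},{"translation":[0,0,0],"twist":0,"claw":43},{"translation":[0,0,0],"twist":0,"claw":43}]'
python3 look.py w6 marker panel_end handle_mid
```

```text
clock: 14.92
tool_pos: [0.5844, -0.1548, 0.135]
eef_rot: [0.759, 0.651, -0.001, -0.001]
contact_force: [0.8, -0.4, 0.6]
opening: 0.431
14.9167 [ 0.5844 -0.1548  0.135 ] [ 0.7591  0.651  -0.0009 -0.0008] [ 0.8 -0.4  0.6] 0.4306558391741494
cam [ 0.596 -0.083  0.304] px of TCP [233. 250.]
wrist marker 0.68 [ 34. 234.] [ 0.5898 -0.0344  0.012 ]
wrist panel_end 0.92 [ 46. 329.] [ 0.6556 -0.0588  0.049 ]
wrist handle_mid 0.89 [200. 252.] [ 0.5853 -0.1562  0.07  ]
```

View pics/w6.png

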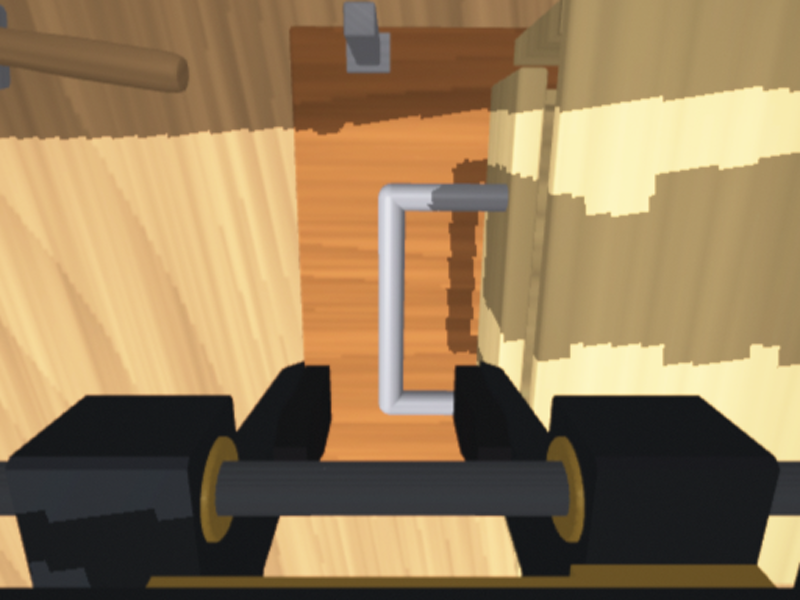

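```bash
python3 -m jog '[{"translation":[0,0,0.5],"twist":0,"claw":43},{"translation":[0,0,0.5],"twist":0,"claw":43},{"translation":[0,0,0.5],"twist":0,"claw":43},{"translation":[0,0,0.4],"twist":0,"claw":43},{"translation":[0,0,0.2],"twist":0,"claw":43},{"translation":[0,0,0.1],"twist":0,"claw":43},{"translation":[0,0,0.1],"twist":0,"claw":43},{"translation":[0,0,0],"twist":0,"claw":43},{"translation":[0,0,0],"twist":0,"claw":43}]'
```

```text
clock: 15.87
tool_pos: [0.586, -0.1543, 0.0444]
eef_rot: [0.759, 0.651, 0.0, 0.001]
contact_force: [0.3, 0.4, 1.1]
opening: 0.429
```

```bash
python3 -m jog '[{"translation":[0,0,0.05],"twist":0,"claw":43},{"translation":[0,0,0],"twist":0,"claw":43},{"translation":[0,0,0],"twist":0,"claw":43}]'
```

```text
clock: 16.12
tool_pos: [0.5856, -0.1541, 0.042]
eef_rot: [0.759, 0.651, 0.0, 0.0]
contact_force: [-0.4, -0.1, 0.9]
opening: 0.429
```

```bash
python3 -m jog '[{"translation":[0,0,0.05],"twist":0,"claw":43},{"translation":[0,0,0.05],"twist":0,"claw":43},{"translation":[0,0,0],"twist":0,"claw":43},{"translation":[0,0,0],"twist":0,"claw":43}]'; python3 -m jog '[{"translation":[0,0,0],"twist":0,"claw":0},{"translation":[0,0,0],"twist":0,"claw":0},{"translation":[0,0,0],"twist":0,"claw":0},{"translation":[0,0,0],"twist":0,"claw":0},{"translation":[0,0,0],"twist":0,"claw":0},{"translation":[0,0,0],"twist":0,"claw":0},{"translation":[0,0,0],"twist":0,"claw":0},{"translation":[0,0,0],"twist":0,"claw":0}]' 40
```

```text
clock: 16.45
tool_pos: [0.5852, -0.154, 0.0374]
eef_rot: [0.759, 0.651, -0.0, -0.0]
contact_force: [0.1, -0.1, -0.4]
opening: 0.426
clock: 17.12
tool_pos: [0.5841, -0.1539, 0.0375]
eef_rot: [0.759, 0.651, -0.001, -0.001]
contact_force: [-4.9, 1.0, 3.9]
opening: 0.12
```

```bash
python3 -m jog '[{"translation":[0,-0.1,0],"twist":0,"claw":0},{"translation":[0,-0.2,0],"twist":0,"claw":0},{"translation":[0,-0.2,0],"twist":0,"claw":0},{"translation":[0,-0.2,0],"twist":0,"claw":0},{"translation":[0,-0.2,0],"twist":0,"claw":0},{"translation":[0,-0.2,0],"twist":0,"claw":0},{"translation":[0,-0.2,0],"twist":0,"claw":0},{"translation":[0,-0.2,0],"twist":0,"claw":0},{"translation":[0,-0.1,0],"twist":0,"claw":0},{"translation":[0,-0.1,0],"twist":0,"claw":0},{"translation":[0,0,0],"twist":0,"claw":0},{"translation":[0,0,0],"twist":0,"claw":0},{"translation":[0,0,0],"twist":0,"claw":0}]'; python3 look.py w7 marker panel_end handle_mid
```

```text
clock: 18.2
tool_pos: [0.5239, -0.1443, 0.0376]
eef_rot: [0.759, 0.652, 0.004, 0.004]
contact_force: [7.4, 0.0, -8.7]
opening: 0.12
18.2 [ 0.5239 -0.1443  0.0376] [0.7585 0.6516 0.0036 0.0042] [ 7.4  0.  -8.7] 0.12042350901865682
cam [ 0.533 -0.072  0.206] px of TCP [233. 250.]
wrist marker 0.69 [  5. 343.] [ 0.5902 -0.0351  0.012 ]
wrist panel_end 0.68 [ 22. 381.] [ 0.5951 -0.0507  0.049 ]
wrist handle_mid 0.9 [260. 251.] [ 0.5241 -0.1434  0.07  ]
```

View pics/w7.png

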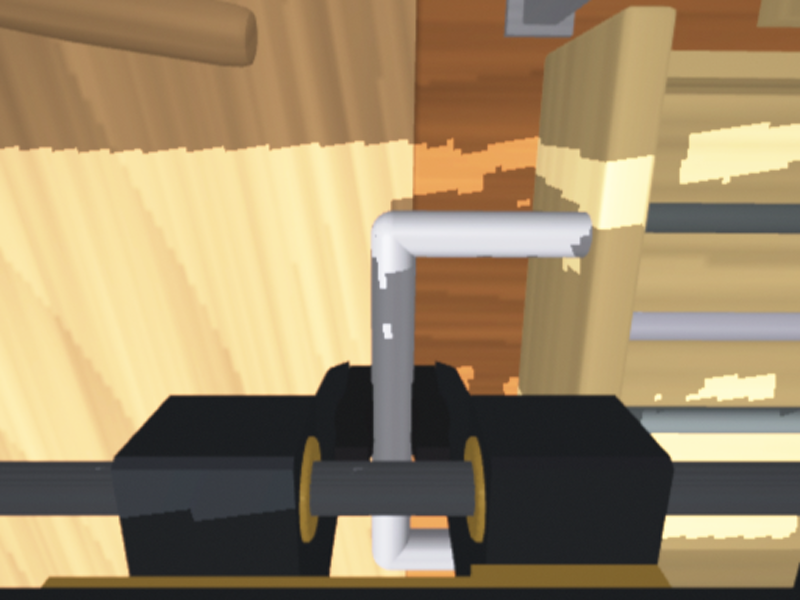

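```bash
python3 -m jog '[{"translation":[0,-0.1,0],"twist":0,"claw":0},{"translation":[0,-0.09,0],"twist":0,"claw":0},{"translation":[0,0,0],"twist":0,"claw":0},{"translation":[0,0,0],"twist":0,"claw":0},{"translation":[0,0,0],"twist":0,"claw":0},{"translation":[0,0,0],"twist":0,"claw":0}]'; python3 look.py w8 marker panel_end handle_mid
python3 - <<'E'
from h import *
u=np.array([.9885,-.151])
for c in("wrist","top","scene"):
    d=cam(c); o=find(c,d,["marker","panel_end","handle_mid"]); print({k:round(float(v[:2]@u),4) for k,v in o.items()})
print(r.get_state()["tool_pos"][:2]@u)
cv2.imwrite("pics/f.png",cv2.resize(d["img"][180:225,225:285,::-1],(800,600),interpolation=cv2.INTER_CUBIC))
E
```

```text
clock: 18.9
tool_pos: [0.5169, -0.1431, 0.0376]
eef_rot: [0.758, 0.652, 0.004, 0.005]
contact_force: [8.1, -0.8, -10.3]
opening: 0.123
18.9 [ 0.5169 -0.1431  0.0376] [0.7585 0.6517 0.0039 0.0045] [  8.1  -0.8 -10.3] 0.1231227335234355
cam [ 0.526 -0.071  0.207] px of TCP [233. 250.]
wrist marker 0.97 [  4. 357.] [ 0.5906 -0.0345  0.012 ]
wrist panel_end 0.79 [ 22. 382.] [ 0.5882 -0.0498  0.049 ]
wrist panel_end 0.37 [206. 448.] [ 0.6179 -0.1391  0.049 ]
wrist handle_mid 0.73 [260. 252.] [ 0.5173 -0.1425  0.07  ]
wrist marker 0.86 [  3. 359.] [ 0.5912 -0.0339  0.012 ]
wrist panel_end 0.62 [ 20. 383.] [ 0.589  -0.0491  0.049 ]
wrist handle_mid 0.74 [261. 253.] [ 0.5179 -0.143   0.07  ]
{'marker': 0.5895, 'panel_end': 0.5897, 'handle_mid': 0.5335}
top marker 0.45 [184. 261.] [ 0.5831 -0.0343  0.012 ]
top panel_end 0.84 [180. 261.] [ 0.5954 -0.0359  0.049 ]
top handle_mid 0.79 [207. 296.] [ 0.508  -0.1494  0.07  ]
{'marker': 0.5815, 'panel_end': 0.594, 'handle_mid': 0.5248}
scene marker 0.56 [205. 262.] [ 0.5787 -0.0347  0.012 ]
scene panel_end 0.82 [198. 261.] [ 0.5825 -0.0437  0.049 ]
scene handle_mid 0.56 [175. 261.] [ 0.5172 -0.1658  0.07  ]
{'marker': 0.5773, 'panel_end': 0.5824, 'handle_mid': 0.5363}
0.5325390676613975
```

View pics/w8.png

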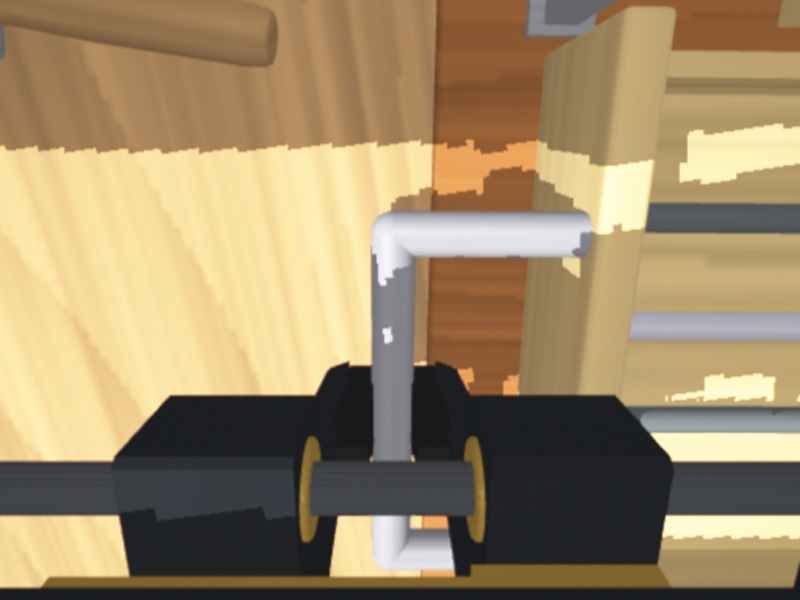

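View pics/f.png

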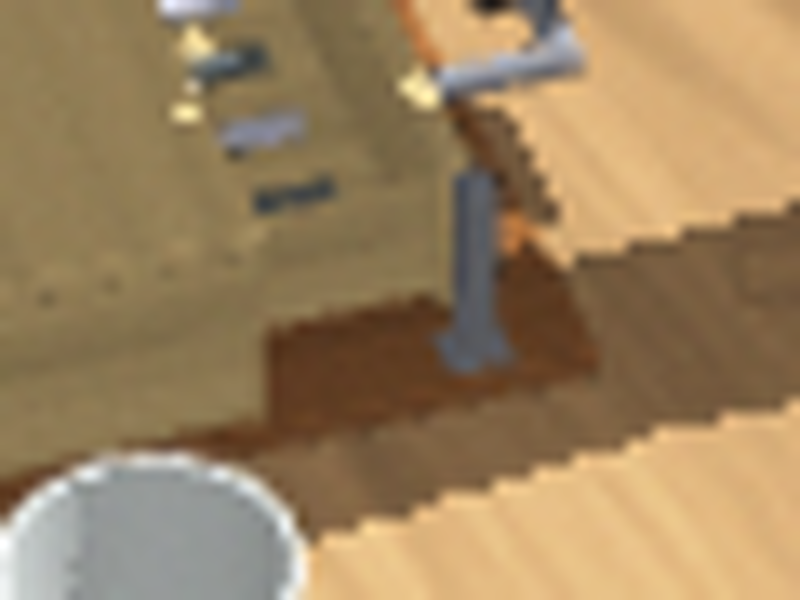

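```bash
python3 - <<'E'
from h import *
u=np.array([.9885,-.151]);v=np.array([.151,.9885])
d=cam("scene"); 
for n,(a,b),z in(("posttop",(475,175),.087),("foot",(475,350),.012),("panel front top corner",(458,155),.08)):
    p=ray(d,(180+b/13.333-.5,225+a/13.333-.5),z)[:2]; print(n,p@u,p@v)
def wire(d,img,x0,y0,f,s,w,z0,z1,h=.006,hw=.006,col=(0,0,255)):
    P=[[*( (s+i*h)*u+(w+j*hw)*v),z] for z in(z0,z1) for i,j in((-1,-1),(-1,1),(1,1),(1,-1))]
    q=[tuple(int(round((c-o+.5)*f)) for c,o in zip(proj(d,p)[::-1],(x0,y0))) for p in P]
    for k in range(4):
        for e in((k,(k+1)%4),(4+k,4+(k+1)%4),(k,k+4)): cv2.line(img,q[e[0]],q[e[1]],col,1)
out=[]
for c,x0,y0,w,h in(("scene",235,182,36,32),("top",245,170,36,32)):
    d=cam(c); im=cv2.resize(d["img"][y0:y0+h,x0:x0+w,::-1],(w*11,h*11),interpolation=cv2.INTER_CUBIC)
    o=im.copy(); wire(d,o,x0,y0,11,.5887,.0551,.012,.087); wire(d,o,x0,y0,11,.589,.0401-.02,.018,.08,hw=.02,col=(0,255,0))
    out.append(np.vstack([im[:300],o[:300]]))
cv2.imwrite("pics/g.png",np.hstack(out)); print(np.hstack(out).shape)
E
```

```text
posttop 0.5886673534936706 0.050604950659710636
foot 0.5881458582865342 0.05239082658637948
panel front top corner 0.5876724638430176 0.03198268604439018
(600, 792, 3)
```

View pics/g.png

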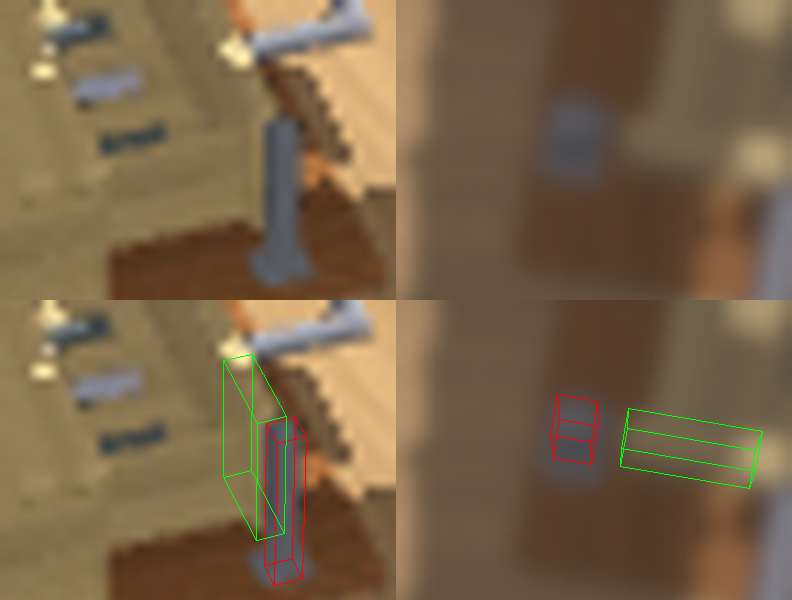

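```bash
python3 - <<'E'
from h import *
u=np.array([.9885,-.151]);v=np.array([.151,.9885])
S=np.arange(.570,.616,.001)
def prof(c,W,z):
    d=cam(c); L=cv2.cvtColor(d["img"],cv2.COLOR_RGB2LAB).astype(np.float32)
    for w0,w1 in W:
        M=np.array([[proj(d,[*(s*u+w*v),z]) for w in np.arange(w0,w1,.001)] for s in S],np.float32)
        I=cv2.remap(L,M[...,1].copy(),M[...,0].copy(),cv2.INTER_LINEAR)
        I=I.mean(1); g=np.linalg.norm(np.diff(I,axis=0),axis=1)
        print(c,z,w0,w1,"L",I[::2,0].astype(int).tolist(),"edges",[(round(float(S[k]+.0005),4),round(float(g[k]),1)) for k in sorted(np.argsort(g)[-7:])])
prof("wrist",[(.0,.01),(.01,.02),(.02,.03)],.08)
prof("scene",[(-.07,-.04),(-.01,.01),(.01,.025)],.08)
prof("top",[(-.05,-.03),(.0,.03)],.08)
prof("top",[(.05,.06)],.012)
E
```

```text
wrist 0.08 0.0 0.01 L [194, 205, 211, 213, 213, 192, 194, 223, 228, 227, 227, 227, 202, 165, 165, 166, 214, 219, 225, 226, 225, 220, 217, 204] edges [(0.5785, 14.5), (0.5825, 21.3), (0.5935, 28.4), (0.5945, 37.2), (0.6005, 31.2), (0.6015, 17.1), (0.6145, 10.8)]
wrist 0.08 0.01 0.02 L [134, 132, 138, 140, 143, 140, 145, 177, 183, 180, 178, 176, 168, 163, 163, 163, 195, 197, 188, 193, 195, 196, 198, 201] edges [(0.5825, 18.0), (0.5835, 14.6), (0.5845, 4.9), (0.5935, 6.2), (0.5945, 5.6), (0.6015, 29.6), (0.6045, 6.1)]
wrist 0.08 0.02 0.03 L [133, 130, 137, 139, 142, 139, 143, 176, 182, 179, 177, 175, 168, 161, 161, 161, 160, 160, 160, 160, 159, 159, 159, 159] edges [(0.5725, 4.0), (0.5815, 4.4), (0.5825, 16.8), (0.5835, 15.7), (0.5845, 5.3), (0.5935, 5.7), (0.5945, 7.5)]
scene 0.08 -0.07 -0.04 L [194, 191, 182, 165, 148, 138, 133, 132, 131, 130, 130, 129, 126, 121, 118, 116, 115, 115, 115, 114, 113, 115, 120, 127] edges [(0.5735, 5.7), (0.5745, 8.0), (0.5755, 9.2), (0.5765, 9.1), (0.5775, 8.0), (0.5785, 6.2), (0.5795, 4.6)]
scene 0.08 -0.01 0.01 L [154, 150, 144, 138, 131, 127, 135, 167
[... 465 characters left out ...]
0.05 -0.03 L [50, 51, 51, 52, 54, 56, 58, 59, 60, 61, 61, 62, 64, 66, 68, 69, 69, 66, 62, 57, 52, 49, 46, 45] edges [(0.6055, 2.1), (0.6065, 2.5), (0.6075, 2.8), (0.6085, 2.8), (0.6095, 2.5), (0.6105, 2.1), (0.6115, 1.9)]
top 0.08 0.0 0.03 L [83, 86, 89, 93, 99, 105, 112, 117, 120, 121, 119, 115, 111, 106, 104, 103, 102, 102, 102, 102, 102, 102, 103, 103] edges [(0.5765, 2.7), (0.5775, 3.1), (0.5785, 3.2), (0.5795, 3.2), (0.5805, 3.3), (0.5815, 3.4), (0.5825, 2.9)]
top 0.012 0.05 0.06 L [73, 74, 76, 80, 82, 84, 84, 83, 81, 83, 86, 88, 90, 89, 87, 84, 80, 77, 74, 73, 73, 73, 73, 73] edges [(0.5745, 2.5), (0.5755, 2.5), (0.5765, 2.5), (0.6005, 2.6), (0.6015, 2.7), (0.6025, 2.7), (0.6035, 2.5)]
```

```bash
python3 -m jog '[{"translation":[0,0,0],"twist":0,"claw":0},{"translation":[0,0,0],"twist":0,"claw":0},{"translation":[0,0,0],"twist":0,"claw":0},{"translation":[0,0,0],"twist":0,"claw":0},{"translation":[0,0,0],"twist":0,"claw":0},{"translation":[0,0,0],"twist":0,"claw":0}]' && python3 -c "
from plant import r
print(r.finish_job())"
```

```text
clock: 20.55
tool_pos: [0.5169, -0.1431, 0.0376]
eef_rot: [0.758, 0.652, 0.004, 0.005]
contact_force: [7.9, -0.9, -9.4]
opening: 0.123
the job is handed in; nothing more can be done
None
```

I pressed the round, bar and square keys in that order, lifting clear of each before the next. I then gripped the drawer's bow handle at 40 N, pulled the drawer out about 68 mm to the post, and handed in at 20.6 s while still holding it. No verdict was reported.

**Keys:** each one bottomed out, with 10.8 to 14.4 N measured. The first try at the round key touched nothing. The shut fingertips turned out to sit about 21 mm short of the reported tool point, so I pressed deeper and used that offset from then on. I never went over the cross key.

**Drawer level:** edge measurements put the panel centre at 0.5888 m (wrist camera) and 0.589 m (scene camera) along the unit's x. The post came out at 0.588 to 0.5895 m, so they agree to about 1 mm. The networks' raw points disagreed: about 0 mm off from the wrist camera, 5 mm from the scene camera and 12 mm from the top camera. I put the last two down to those cameras' coarse pixels and relied on the edges.

**Hold:** the pose was unchanged at the end, the jaws stayed on the bar (opening 0.123), and the wrist force was a steady 8 N or so against the spring, plus about 9 N downward.

**Not checked:** I did not measure the other objects at the end. I moved high over the table and felt no unexpected contact.

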